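# Switch off the heater behind its drop-down door

## Robot

A 6-joint arm with a two-finger parallel gripper is mounted at the origin on a cart in front of the work surface, level with it; the furniture and walls round the work are solid. World frame = base frame: x ahead of the robot, y to its left, z up, the work surface at z = 0. Lengths are in m, angles in rad, forces in N, time in s.
With the tool pointing down it reaches from about 0.35 to 0.95 m from the base axis. Payload 17.4 kg.
Tool frame: the origin (TCP) lies midway between the tips of the shut fingers; the grasp point (between the pads) lies 19 mm behind it; z points along the fingers, y is the line along which they close (so a half turn about z gives the same grasp; the last joint's range is limited). The gripper opens to 93 mm and grips with 3 to 60 N. Pads are 15 mm wide; open, the fingers measure 128 mm over their backs; the gripper's body (75 mm by 188 mm) begins 65 mm behind the grasp point.
Start: joints at [-1.374, 0.116, 1.442, -0, 1.584, -0.038], TCP at [0.157, -0.656, 0.219] pointing down, gripper open.
Joint ranges: [-2.83, 2.83], [-0.83, 2.19], [0.07, 2.5], [-1.14, 4.28], [0.01, 3], [-2.97, 2.97]. Speed limits (rad/s): [1.89, 1.89, 2.22, 3.14, 3.14, 3.14].

## Interface

Orientations are given as a unit quaternion [w, x, y, z].
In Python, from station import observe, read_camera, get_calibration, close_job gives the robot as it stands. The module is installed in compiled form; this text tells all that it offers.
- The arm moves only by the tool apply_moves, never from a script. Its argument "commands" is a list of rows, each an object of numbers: "jaw": the opening, from -1 (shut) to 1 (fully open); "dx", "dy", "dz": the shift along the tool's x, y, z in m; "rx", "ry", "rz": the turn, a rotation vector about the tool's x, y, z in degrees. In form: [{"jaw": .., "dx": .., "dy": .., "dz": .., "rx": .., "ry": .., "rz": ..}, ...]. A call has 1 to 20 rows; each row shifts and turns the commanded pose from where the row before left it, along the tool's axes as they then stand; what a row does not reach is not made up. A row lasts 1/8 s, in which the tool goes at most 62.5 mm and 10.7 degrees, less where a joint would pass 70% of its speed; a pose out of reach is approached as far as the arm can. A call with a gripper value outside its range is refused whole. The fingers move at their own pace and stop on an object; "grip_force" is the grip in N (left out, the last holds). Time passes only in rows, so rows that do not move let the fingers close. It gives the time, the measured TCP pose, the force, the opening and the grip force at its end, in the units of the state.
- observe(): the state, without advancing time (a new reading comes with each control period).
- read_camera(name): name is "scene" or "top"; returns the picture (420x560x3 uint8, red, green, blue); there is no depth.
- get_calibration(name): a dict with "fx", "fy", "cx", "cy" (pixels), "k1" (the pictures are not rectified: a ray, as slopes to the right and down, at radius r is drawn at 1 + k1 r^2 times it, then the intrinsics apply), "world_from_camera" (4x4, takes a point from camera to world coordinates). Camera axes: x right, y up, looking along -z (the intrinsics and any distortion apply to the point x, -y, -z); pixel columns grow to the right and rows downward; lengths in m; the calibration is good to about 2 mm. A picture is of the moment at which its call begins. get_calibration takes no time and is no camera call.
- close_job(): hands the job in; it is judged then, once.
The state is a dict: "clock": time; "qpos": joint angles; "qvel": joint speeds; "joint_efforts": joint torques, N m; "ee_pos": TCP position; "eef_rot": TCP orientation; "contact_force": force on the tool from outside, world axes, zero at the start; "moment": the same for the moment, N m; "grip_width": opening from 0.0 (shut) to 1.0 (fully open); "grip_force": force on a finger pad.
Only numpy, scipy, OpenCV 4.12 (cv2) and the standard library are available. Lean on these libraries where they do the work, as an engineer would, in place of code of your own. Each camera call takes 0.05 s, during which the arm holds its last target. There are 200 camera calls.

## Task

Pull the sloping front door of the white heater control box all the way down, then turn the large bar-shaped knob behind it fully anticlockwise to its end stop (off). After that fold the door back up until it is fully shut, without slamming it. Leave the small round knob as it is set, and do not shift the timer and the small weight that stand near the box.

Things in the scene. Friction and masses are not known exactly. Their poses are not given: they have to be found in the camera images.
- console: white heater control box, fixed, 242 mm wide (y), 114 deep, 104 high, turned so its front looks to the robot's right. Front slopes up and back at 40 degrees. Origin on the worktop below the middle of the hinge axis (front edge); x to its back, y to its left seen from in front, z up. Behind the door: recess 36 mm deep, 222 wide, 82 up the slope; its grey panel is parallel to the shut door
- door_hinge (a point): middle of the door's hinge axis, 45 mm above the console's origin; the axis runs along the console's y; axes as the console's
- door_bar (a point): middle of the door's handle bar. Door: aluminium frame with clear pane, 236 mm wide, 6 thick, reaching 94 mm from the hinge axis. A bow of 10 mm round steel bar extends its free edge in the door's plane: grip bar parallel to the hinge, 130 mm from it, 98 mm of straight bar, 31 mm gap to the door edge. Axes turn with the door: x hinge to bar, y along the bar, z out of the outer face
- door (a joint): door angle, rad: 0 shut (from the hinge the door rises at 40 degrees towards the back); growing, it swings up over the top and down in front of the box; 2.443 (140 degrees) is the stop, fully down: level, pointing away from the front, 45 mm above the worktop. Stiff friction hinge: it stays where it is left; about 1 to 3 N at the bar move it
- heat_knob (a joint): angle of the large knob in rad, growing clockwise as seen from in front: 0 is the fully anticlockwise end stop (off), 4.7 the clockwise stop; stays where left, needs about 0.04 N m
- heat_knob_top (a point): on the large black knob's axis at its top, 32 mm above the panel, 50 mm left of the box's middle, 47 mm up the slope from the hinge. Disc 38 mm across, 6 high; on it a grip bar 40 long, 14 wide, 26 high with white pointer line. Turns with the knob; z out of the panel along the axis; the pointer lies 135 degrees anticlockwise of its x. Off: pointer 135 degrees anticlockwise of straight up the slope
- fan_knob_mark (a point): pointer tip on the small black round knob (26 mm across, 16 mm high) in the right half of the recess, 55 mm right of the box's middle; to be left as set
- timer: small white digital timer, 62 x 62 x 17 mm, lying loose behind the box; origin at the centre of its underside
- weight_200g: small steel-coloured balance weight, 28 mm across and 33 mm high, standing loose in front of the box's right front corner, beside where the door comes down; origin at the centre of its underside
Things that resemble listed ones, but are neither listed nor needed, are in the scene too. Leave any green or purple look-alike of the weight_200g alone.

How it is judged:
By the outcome, as a careful person would: the job done as asked, in the order asked, and still so for the second after the job is handed in, with the robot touching nothing.
It also fails if it takes over 67 s, if anything falls off the work surface, if the arm or the gripper's body presses on something with over 40 N, if the wrist force passes 120 N, or if a joint passes its speed limit or range.

## Working session

There is one attempt and no reset: what is moved stays moved. The work goes in short steps, Python scripts to look and compute and a tool call to move; the robot and the scene stay as the last step left them, time stands still between calls to the robot, and variables do not carry over. Pictures are saved under pics/ and viewed, at most 10 in all, crops included, and the job is handed in when it is done.

Besides the shell and the picture viewer there is one more tool, called as name(argument=value, ...), one argument or row to a line, values as JSON. apply_moves: Moves the arm, as the interface text tells. Its arguments: {"type":"object","properties":{"commands":{"type":"array","items":{"type":"object","properties":{"jaw":{"type":"number"},"dx":{"type":"number"},"dy":{"type":"number"},"dz":{"type":"number"},"rx":{"type":"number"},"ry":{"type":"number"},"rz":{"type":"number"}}}},"grip_force":{"type":"number"}},"required":["commands"]}

```bash
mkdir -p pics
python3 - <<'E'
from station import *
import cv2, numpy as np
for n in ("scene","top"):
    im=read_camera(n); np.save(n+".npy",im)
    cv2.imwrite(f"pics/{n}0.png",cv2.cvtColor(im,cv2.COLOR_RGB2BGR))
    c=get_calibration(n); print(n,{k:np.round(v,4).tolist() for k,v in c.items()})
s=observe(); print(s)
E
```

```text
scene {'fx': 385.515, 'fy': 385.515, 'cx': 283.3737, 'cy': 210.6928, 'k1': -0.0971, 'world_from_camera': [[0.8606, 0.2659, -0.4343, 0.2333], [-0.5087, 0.4883, -0.7091, -0.6166], [0.0235, 0.8312, 0.5555, 0.5993], [0.0, 0.0, 0.0, 1.0]]}
top {'fx': 403.0477, 'fy': 403.0477, 'cx': 278.2943, 'cy': 207.2677, 'k1': -0.1085, 'world_from_camera': [[0.0023, 0.9866, -0.1629, 0.4485], [-1.0, 0.0021, -0.0015, 0.0404], [-0.0012, 0.1629, 0.9866, 1.1335], [0.0, 0.0, 0.0, 1.0]]}
{'clock': 0.1, 'qpos': array([-1.37382454e+00,  1.16483215e-01,  1.44217646e+00, -1.90089294e-05,
        1.58399118e+00, -3.77860867e-02]), 'qvel': array([ 2.40660746e-05, -1.75101564e-03, -2.56857359e-03,  3.04315919e-04,
        3.38127805e-04, -1.27277998e-03]), 'joint_efforts': array([ 2.12374856e-03, -7.22895098e+01, -6.23867440e+01,  7.81822787e-02,
        2.27700145e-02, -8.73099157e-05]), 'ee_pos': array([ 0.15697169, -0.65631994,  0.21796219]), 'eef_rot': array([-5.26669163e-04,  9.93118873e-01,  1.17109449e-01, -5.15417294e-05]), 'contact_force': array([ 0.80594409, -0.4816995 ,  0.03610638]), 'moment': array([ 0.02008563, -0.01326543, -0.01567599]), 'grip_force': 0.0, 'grip_width': 0.9995932608318073}
```

View pics/scene0.png

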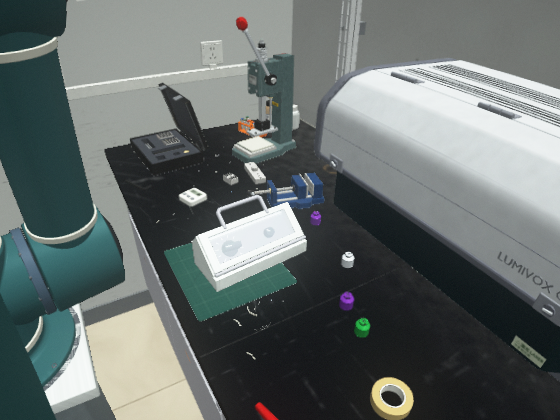

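View pics/top0.png

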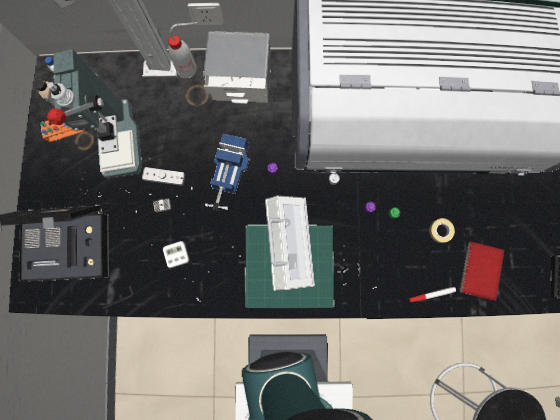

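The scene view shows the box at about (250,245), with the handle bow at (243,210) and the weight at (347,260). The top view shows the box at about (290,243), the door on its right side, the weight at (334,179) and the timer at (176,254). I'll zoom in on the box in both views.

Run:
```python
import cv2, numpy as np
a=np.load("scene.npy")[180:300,180:320]; b=np.load("top.npy")[180:300,250:350]
A=cv2.resize(a,None,fx=5,fy=5,interpolation=cv2.INTER_CUBIC)[:600]
B=cv2.resize(b,None,fx=5,fy=5,interpolation=cv2.INTER_CUBIC)
cv2.imwrite("pics/a1.png",A[:,:,::-1]);cv2.imwrite("pics/b1.png",B[:,:,::-1])
```

```text
(no output)
```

View pics/a1.png

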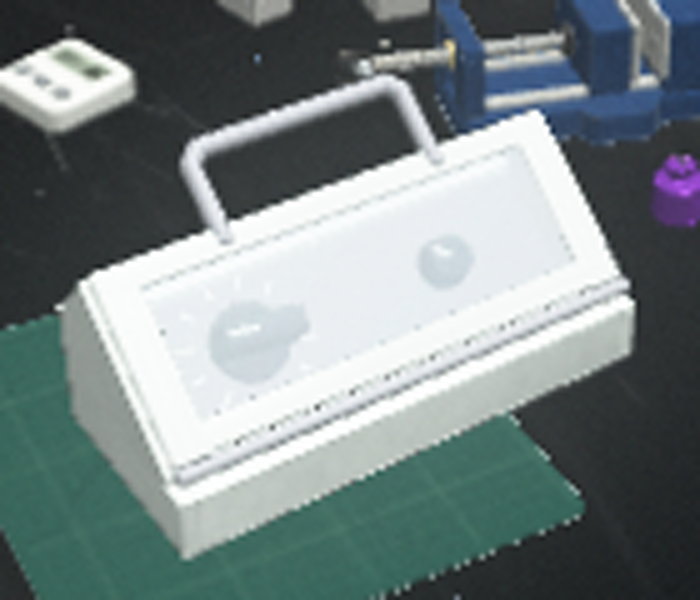

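View pics/b1.png

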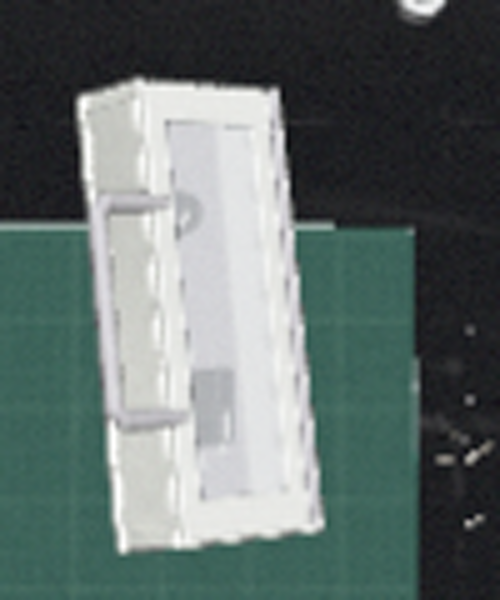

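```bash
cat > h.py <<'E'
from station import *
import numpy as np, cv2
def ray(n,u,v):
    c=get_calibration(n); x=(u-c["cx"])/c["fx"]; y=(v-c["cy"])/c["fy"]; d=np.hypot(x,y); r=d
    for _ in range(20): r=d/(1+c["k1"]*r*r)
    s=r/d; M=np.array(c["world_from_camera"]); return M[:3,3],M[:3,:3]@np.array([x*s,-y*s,-1])
def onz(n,u,v,z):
    o,d=ray(n,u,v); return o+d*(z-o[2])/d[2]
def two(p,q):
    o1,d1=ray("scene",*p);o2,d2=ray("top",*q)
    t=np.linalg.lstsq(np.c_[d1,-d2],o2-o1,rcond=None)[0]; a=o1+d1*t[0];b=o2+d2*t[1]
    return (a+b)/2,np.linalg.norm(a-b)
def proj(n,P):
    c=get_calibration(n); M=np.array(c["world_from_camera"]); p=(np.asarray(P)-M[:3,3])@M[:3,:3]
    x,y=p[0]/-p[2],-p[1]/-p[2]; s=1+c["k1"]*(x*x+y*y); return np.array([c["fx"]*x*s+c["cx"],c["fy"]*y*s+c["cy"]])
E
python3 - <<'E'
from h import *
np.set_printoptions(precision=4,suppress=True)
L=onz("scene",217,291.4,0);R=onz("scene",306.4,250.6,0);print("front bottom",L,R,np.linalg.norm(L-R))
print("hinge top cam z45",onz("top",314.4,285.6,.045),onz("top",305,198,.045))
print("hinge two",two((216,278),(314.4,285.6)),two((306.4,239.4),(305,198)))
A=two((217.4,211),(274,263));B=two((258.4,196.6),(270.6,221));print("bar",A,B,np.linalg.norm(A[0]-B[0]),(A[0]+B[0])/2)
print("bar z.1286",onz("scene",217.4,211,.1286),onz("scene",258.4,196.6,.1286),onz("top",274,263,.1286),onz("top",270.6,221,.1286))
print("weight",onz("top",334,179,.033),"timer",onz("top",176,254,.017))
E
```

```text
front bottom [ 0.42   -0.0503  0.    ] [ 0.6622 -0.0287  0.    ] 0.24312746651067518
hinge top cam z45 [ 0.4168 -0.0546  0.045 ] [ 0.6541 -0.0313  0.045 ]
hinge two (array([ 0.418 , -0.0551,  0.0439]), np.float64(0.0026418184086014493)) (array([ 0.6561, -0.0321,  0.0389]), np.float64(0.001880260001063857))
bar (array([0.4742, 0.0524, 0.1284]), np.float64(0.0005483620632604196)) (array([0.5793, 0.0611, 0.1297]), np.float64(0.0003078921259380747)) 0.10548308385783388 [0.5268 0.0567 0.1291]
bar z.1286 [0.4739 0.0522 0.1286] [0.5803 0.0626 0.1286] [0.4745 0.0523 0.1286] [0.5793 0.0612 0.1286]
weight [ 0.7109 -0.1141  0.033 ] timer [0.5006 0.3261 0.017 ]
```

The two views agree to about 2 mm. The console is yawed about 5.2°, its hinge is near (0.537, -0.0425, 0.045) and the bar is near (0.527, 0.057, 0.129). I'll align the tool with the bar and move above it.

apply_moves(
  commands=[
    {"rz": 8.25,"jaw": -0.45},
    {"dx": 0.027,"dy": -0.0423},
    {"dx": 0.027,"dy": -0.0423},
    {"dx": 0.027,"dy": -0.0423},
    {"dx": 0.027,"dy": -0.0423},
    {"dx": 0.027,"dy": -0.0423},
    {"dx": 0.027,"dy": -0.0423},
    {"dx": 0.027,"dy": -0.0423},
    {"dx": 0.027,"dy": -0.0423},
    {"dx": 0.027,"dy": -0.0423},
    {"dx": 0.027,"dy": -0.0423},
    {"dx": 0.027,"dy": -0.0423},
    {"dx": 0.027,"dy": -0.0423},
    {"dx": 0.027,"dy": -0.0423},
    {"dx": 0.027,"dy": -0.0423},
    {"dx": 0.027,"dy": -0.0423},
    {"dx": 0.027,"dy": -0.0423},
    {"jaw": -0.45},
  ],
  grip_force=12,
)

```text
$.commands[0]: bad value
```

apply_moves(
  commands=[
    {"jaw": -0.45,"dx": 0,"dy": 0,"dz": 0,"rx": 0,"ry": 0,"rz": 8.25},
    {"jaw": -0.45,"dx": 0.027,"dy": -0.0423,"dz": 0,"rx": 0,"ry": 0,"rz": 0},
    {"jaw": -0.45,"dx": 0.027,"dy": -0.0423,"dz": 0,"rx": 0,"ry": 0,"rz": 0},
    {"jaw": -0.45,"dx": 0.027,"dy": -0.0423,"dz": 0,"rx": 0,"ry": 0,"rz": 0},
    {"jaw": -0.45,"dx": 0.027,"dy": -0.0423,"dz": 0,"rx": 0,"ry": 0,"rz": 0},
    {"jaw": -0.45,"dx": 0.027,"dy": -0.0423,"dz": 0,"rx": 0,"ry": 0,"rz": 0},
    {"jaw": -0.45,"dx": 0.027,"dy": -0.0423,"dz": 0,"rx": 0,"ry": 0,"rz": 0},
    {"jaw": -0.45,"dx": 0.027,"dy": -0.0423,"dz": 0,"rx": 0,"ry": 0,"rz": 0},
    {"jaw": -0.45,"dx": 0.027,"dy": -0.0423,"dz": 0,"rx": 0,"ry": 0,"rz": 0},
    {"jaw": -0.45,"dx": 0.027,"dy": -0.0423,"dz": 0,"rx": 0,"ry": 0,"rz": 0},
    {"jaw": -0.45,"dx": 0.027,"dy": -0.0423,"dz": 0,"rx": 0,"ry": 0,"rz": 0},
    {"jaw": -0.45,"dx": 0.027,"dy": -0.0423,"dz": 0,"rx": 0,"ry": 0,"rz": 0},
    {"jaw": -0.45,"dx": 0.027,"dy": -0.0423,"dz": 0,"rx": 0,"ry": 0,"rz": 0},
    {"jaw": -0.45,"dx": 0.027,"dy": -0.0423,"dz": 0,"rx": 0,"ry": 0,"rz": 0},
    {"jaw": -0.45,"dx": 0.027,"dy": -0.0423,"dz": 0,"rx": 0,"ry": 0,"rz": 0},
    {"jaw": -0.45,"dx": 0.027,"dy": -0.0423,"dz": 0,"rx": 0,"ry": 0,"rz": 0},
    {"jaw": -0.45,"dx": 0.027,"dy": -0.0423,"dz": 0,"rx": 0,"ry": 0,"rz": 0},
    {"jaw": -0.45,"dx": 0,"dy": 0,"dz": 0,"rx": 0,"ry": 0,"rz": 0},
  ],
  grip_force=12,
)

```text
clock: 2.35
ee_pos: [0.5264, 0.0591, 0.2178]
eef_rot: [-0.0, 0.999, 0.047, -0.001]
contact_force: [0.0, -1.1, -0.6]
grip_width: 0.275
grip_force: 0.0
```

apply_moves(
  commands=[
    {"jaw": -0.45,"dx": 0,"dy": 0.0024,"dz": 0.03,"rx": 0,"ry": 0,"rz": 0},
    {"jaw": -0.45,"dx": 0,"dy": 0,"dz": 0.03,"rx": 0,"ry": 0,"rz": 0},
    {"jaw": -0.45,"dx": 0,"dy": 0,"dz": 0.025,"rx": 0,"ry": 0,"rz": 0},
    {"jaw": -0.45,"dx": 0,"dy": 0,"dz": 0.02,"rx": 0,"ry": 0,"rz": 0},
    {"jaw": -0.45,"dx": 0,"dy": 0,"dz": 0,"rx": 0,"ry": 0,"rz": 0},
    {"jaw": -1,"dx": 0,"dy": 0,"dz": 0,"rx": 0,"ry": 0,"rz": 0},
    {"jaw": -1,"dx": 0,"dy": 0,"dz": 0,"rx": 0,"ry": 0,"rz": 0},
    {"jaw": -1,"dx": 0,"dy": 0,"dz": 0,"rx": 0,"ry": 0,"rz": 0},
  ],
  grip_force=10,
)

```text
clock: 3.35
ee_pos: [0.5267, 0.0565, 0.1166]
eef_rot: [-0.002, 0.999, 0.046, 0.001]
contact_force: [-7.6, 19.0, 15.4]
grip_width: 0.132
grip_force: 10.0
```

The jaws stopped at 12 mm, so the bar is held, but there is a 19 N sideways and 15 N upward contact. I'll open a little, rise slightly and look at the force.

apply_moves(
  commands=[
    {"jaw": -0.55,"dx": 0,"dy": 0,"dz": -0.008,"rx": 0,"ry": 0,"rz": 0},
    {"jaw": -0.55,"dx": 0,"dy": 0,"dz": 0,"rx": 0,"ry": 0,"rz": 0},
    {"jaw": -0.55,"dx": 0,"dy": 0,"dz": 0,"rx": 0,"ry": 0,"rz": 0},
  ],
)

```text
clock: 3.72
ee_pos: [0.5262, 0.0541, 0.1219]
eef_rot: [0.0, 0.999, 0.045, 0.0]
contact_force: [-0.7, -1.0, 0.6]
grip_width: 0.225
grip_force: 0.0
```

Run:
```python
from h import *
im=read_camera("scene")[150:290,180:330]
cv2.imwrite("pics/s2.png",cv2.resize(im,None,fx=4,fy=4,interpolation=cv2.INTER_CUBIC)[:,:,::-1])
s=observe(); print(s["ee_pos"],s["contact_force"],s["moment"],s["grip_width"])
```

```text
[0.52610229 0.05413967 0.12162068] [ 0.0562867  -0.28006461  0.40856909] [0.03213181 0.01328221 0.01502035] 0.22528419991490964
```

View pics/s2.png

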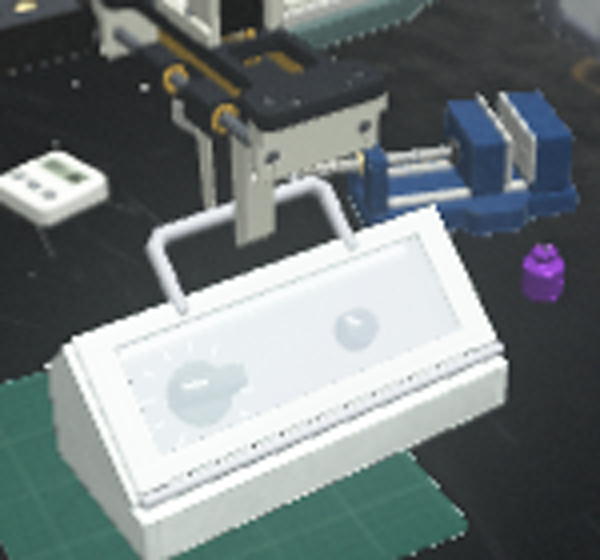

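The fingers straddle the bar. The earlier force pointed exactly radially (38°), so the command was 2.4 mm short in y and nothing is colliding. I'll correct that and grip again.

apply_moves(
  commands=[
    {"jaw": -0.55,"dx": 0,"dy": -0.0026,"dz": 0.006,"rx": 0,"ry": 0,"rz": 0},
    {"jaw": -0.55,"dx": 0,"dy": 0,"dz": 0,"rx": 0,"ry": 0,"rz": 0},
    {"jaw": -1,"dx": 0,"dy": 0,"dz": 0,"rx": 0,"ry": 0,"rz": 0},
    {"jaw": -1,"dx": 0,"dy": 0,"dz": 0,"rx": 0,"ry": 0,"rz": 0},
    {"jaw": -1,"dx": 0,"dy": 0,"dz": 0,"rx": 0,"ry": 0,"rz": 0},
  ],
  grip_force=10,
)

```text
clock: 4.4
ee_pos: [0.5259, 0.0572, 0.1158]
eef_rot: [-0.0, 0.999, 0.045, 0.0]
contact_force: [-0.7, 5.0, 2.3]
grip_width: 0.102
grip_force: 10.0
```

Run:
```python
import numpy as np
# bar arc in tool axes: dy=-d(x_c), dz=-d(z); angle from +x_c: 40..180deg
a=np.radians(np.linspace(40,180,29)); R=.13
X=R*np.cos(a);Z=R*np.sin(a)
for i in range(28): print(i,round(40+5*(i+1)),"dy %.4f dz %.4f"%(-(X[i+1]-X[i]),-(Z[i+1]-Z[i])))
from station import observe; s=observe(); print(s["contact_force"],s["moment"])
```

```text
0 45 dy 0.0077 dz -0.0084
1 50 dy 0.0084 dz -0.0077
2 55 dy 0.0090 dz -0.0069
3 60 dy 0.0096 dz -0.0061
4 65 dy 0.0101 dz -0.0052
5 70 dy 0.0105 dz -0.0043
6 75 dy 0.0108 dz -0.0034
7 80 dy 0.0111 dz -0.0025
8 85 dy 0.0112 dz -0.0015
9 90 dy 0.0113 dz -0.0005
10 95 dy 0.0113 dz 0.0005
11 100 dy 0.0112 dz 0.0015
12 105 dy 0.0111 dz 0.0025
13 110 dy 0.0108 dz 0.0034
14 115 dy 0.0105 dz 0.0043
15 120 dy 0.0101 dz 0.0052
16 125 dy 0.0096 dz 0.0061
17 130 dy 0.0090 dz 0.0069
18 135 dy 0.0084 dz 0.0077
19 140 dy 0.0077 dz 0.0084
20 145 dy 0.0069 dz 0.0090
21 150 dy 0.0061 dz 0.0096
22 155 dy 0.0052 dz 0.0101
23 160 dy 0.0043 dz 0.0105
24 165 dy 0.0034 dz 0.0108
25 170 dy 0.0025 dz 0.0111
26 175 dy 0.0015 dz 0.0112
27 180 dy 0.0005 dz 0.0113
[-0.66539627  4.95974808  2.27730191] [0.86581965 0.2856832  0.05044019]
```

apply_moves(
  commands=[
    {"jaw": -1,"dx": 0,"dy": 0.0077,"dz": -0.0084,"rx": 0,"ry": 0,"rz": 0},
    {"jaw": -1,"dx": 0,"dy": 0.0084,"dz": -0.0077,"rx": 0,"ry": 0,"rz": 0},
    {"jaw": -1,"dx": 0,"dy": 0.009,"dz": -0.0069,"rx": 0,"ry": 0,"rz": 0},
    {"jaw": -1,"dx": 0,"dy": 0.0096,"dz": -0.0061,"rx": 0,"ry": 0,"rz": 0},
    {"jaw": -1,"dx": 0,"dy": 0.0101,"dz": -0.0052,"rx": 0,"ry": 0,"rz": 0},
    {"jaw": -1,"dx": 0,"dy": 0.0105,"dz": -0.0043,"rx": 0,"ry": 0,"rz": 0},
    {"jaw": -1,"dx": 0,"dy": 0.0108,"dz": -0.0034,"rx": 0,"ry": 0,"rz": 0},
    {"jaw": -1,"dx": 0,"dy": 0.0111,"dz": -0.0025,"rx": 0,"ry": 0,"rz": 0},
    {"jaw": -1,"dx": 0,"dy": 0.0112,"dz": -0.0015,"rx": 0,"ry": 0,"rz": 0},
    {"jaw": -1,"dx": 0,"dy": 0.0113,"dz": -0.0005,"rx": 0,"ry": 0,"rz": 0},
  ],
)

```text
clock: 5.65
ee_pos: [0.5349, -0.0431, 0.162]
eef_rot: [-0.0, 0.999, 0.045, -0.0]
contact_force: [4.2, 2.2, -9.6]
grip_width: 0.1
grip_force: 10.0
```

apply_moves(
  commands=[
    {"jaw": -1,"dx": 0,"dy": 0.0113,"dz": 0.0005,"rx": 0,"ry": 0,"rz": 0},
    {"jaw": -1,"dx": 0,"dy": 0.0112,"dz": 0.0015,"rx": 0,"ry": 0,"rz": 0},
    {"jaw": -1,"dx": 0,"dy": 0.0111,"dz": 0.0025,"rx": 0,"ry": 0,"rz": 0},
    {"jaw": -1,"dx": 0,"dy": 0.0108,"dz": 0.0034,"rx": 0,"ry": 0,"rz": 0},
    {"jaw": -1,"dx": 0,"dy": 0.0105,"dz": 0.0043,"rx": 0,"ry": 0,"rz": 0},
    {"jaw": -1,"dx": 0,"dy": 0.0101,"dz": 0.0052,"rx": 0,"ry": 0,"rz": 0},
    {"jaw": -1,"dx": 0,"dy": 0.0096,"dz": 0.0061,"rx": 0,"ry": 0,"rz": 0},
    {"jaw": -1,"dx": 0,"dy": 0.009,"dz": 0.0069,"rx": 0,"ry": 0,"rz": 0},
    {"jaw": -1,"dx": 0,"dy": 0.0084,"dz": 0.0077,"rx": 0,"ry": 0,"rz": 0},
    {"jaw": -1,"dx": 0,"dy": 0.0077,"dz": 0.0084,"rx": 0,"ry": 0,"rz": 0},
  ],
)

```text
clock: 6.9
ee_pos: [0.544, -0.1412, 0.115]
eef_rot: [-0.001, 0.999, 0.046, -0.0]
contact_force: [5.4, 15.0, -10.6]
grip_width: 0.103
grip_force: 10.0
```

apply_moves(
  commands=[
    {"jaw": -1,"dx": 0,"dy": 0.0054,"dz": 0.009,"rx": 0,"ry": 0,"rz": 0},
    {"jaw": -1,"dx": 0,"dy": 0.0051,"dz": 0.0096,"rx": 0,"ry": 0,"rz": 0},
    {"jaw": -1,"dx": 0,"dy": 0.0052,"dz": 0.0101,"rx": 0,"ry": 0,"rz": 0},
    {"jaw": -1,"dx": 0,"dy": 0.0043,"dz": 0.0105,"rx": 0,"ry": 0,"rz": 0},
    {"jaw": -1,"dx": 0,"dy": 0.0034,"dz": 0.0108,"rx": 0,"ry": 0,"rz": 0},
    {"jaw": -1,"dx": 0,"dy": 0.0025,"dz": 0.0111,"rx": 0,"ry": 0,"rz": 0},
    {"jaw": -1,"dx": 0,"dy": 0.0015,"dz": 0.0112,"rx": 0,"ry": 0,"rz": 0},
    {"jaw": -1,"dx": 0,"dy": 0.0005,"dz": 0.0113,"rx": 0,"ry": 0,"rz": 0},
    {"jaw": -1,"dx": 0,"dy": 0,"dz": 0.001,"rx": 0,"ry": 0,"rz": 0},
  ],
)

```text
clock: 8.02
ee_pos: [0.5465, -0.1678, 0.0306]
eef_rot: [-0.002, 0.999, 0.046, -0.0]
contact_force: [0.4, 20.2, 5.7]
grip_width: 0.111
grip_force: 10.0
```

apply_moves(
  commands=[
    {"jaw": -0.5,"dx": 0,"dy": 0,"dz": 0,"rx": 0,"ry": 0,"rz": 0},
    {"jaw": -0.5,"dx": 0,"dy": 0,"dz": 0,"rx": 0,"ry": 0,"rz": 0},
    {"jaw": -0.5,"dx": 0,"dy": 0,"dz": -0.025,"rx": 0,"ry": 0,"rz": 0},
    {"jaw": -0.5,"dx": 0,"dy": 0,"dz": -0.015,"rx": 0,"ry": 0,"rz": 0},
    {"jaw": -1,"dx": 0,"dy": 0,"dz": 0,"rx": 0,"ry": 0,"rz": 0},
    {"jaw": -1,"dx": 0,"dy": 0,"dz": 0,"rx": 0,"ry": 0,"rz": 0},
    {"jaw": -1,"dx": 0,"dy": 0,"dz": 0,"rx": 0,"ry": 0,"rz": 0},
    {"jaw": -1,"dx": 0,"dy": 0,"dz": 0.01,"rx": 0,"ry": 0,"rz": 0},
    {"jaw": -1,"dx": 0,"dy": 0,"dz": 0.005,"rx": 0,"ry": 0,"rz": 0},
    {"jaw": -1,"dx": 0,"dy": 0,"dz": 0.005,"rx": 0,"ry": 0,"rz": 0},
    {"jaw": -1,"dx": 0,"dy": 0,"dz": 0,"rx": 0,"ry": 0,"rz": 0},
  ],
)

```text
clock: 9.4
ee_pos: [0.5464, -0.1694, 0.0507]
eef_rot: [-0.0, 0.999, 0.045, -0.0]
contact_force: [0.9, 0.3, -0.1]
grip_width: 0.005
grip_force: 0.0
```

apply_moves(
  commands=[
    {"jaw": -1,"dx": 0,"dy": 0,"dz": 0.001,"rx": 0,"ry": 0,"rz": 0},
    {"jaw": -1,"dx": 0,"dy": 0,"dz": 0.001,"rx": 0,"ry": 0,"rz": 0},
    {"jaw": -1,"dx": 0,"dy": 0,"dz": 0,"rx": 0,"ry": 0,"rz": 0},
  ],
)

```text
clock: 9.78
ee_pos: [0.5467, -0.1695, 0.05]
eef_rot: [0.0, 0.999, 0.045, 0.0]
contact_force: [-3.9, 1.1, 9.5]
grip_width: 0.007
grip_force: 4.6
```

The bar top reads z = 0.050 with 9.5 N resisting, so the door is at its stop. I'll rise and look at the knob.

apply_moves(
  commands=[
    {"jaw": -0.3,"dx": 0,"dy": 0,"dz": -0.04,"rx": 0,"ry": 0,"rz": 0},
    {"jaw": -0.3,"dx": 0,"dy": 0,"dz": -0.06,"rx": 0,"ry": 0,"rz": 0},
    {"jaw": -0.3,"dx": -0.03,"dy": 0.03,"dz": -0.04,"rx": 0,"ry": 0,"rz": 0},
    {"jaw": -0.3,"dx": -0.03,"dy": 0.03,"dz": -0.02,"rx": 0,"ry": 0,"rz": 0},
    {"jaw": -0.3,"dx": 0,"dy": 0,"dz": 0,"rx": 0,"ry": 0,"rz": 0},
  ],
)

```text
clock: 10.4
ee_pos: [0.4915, -0.2365, 0.2112]
eef_rot: [0.001, 0.999, 0.044, 0.001]
contact_force: [-0.3, 0.4, -0.7]
grip_width: 0.35
grip_force: 0.0
```

Run:
```python
from h import *
a=read_camera("scene"); b=read_camera("top"); np.save("s3.npy",a);np.save("t3.npy",b)
A=cv2.resize(a[190:310,180:340],None,fx=5,fy=5,interpolation=cv2.INTER_CUBIC)
cv2.imwrite("pics/s3.png",A[:,:,::-1])
B=cv2.resize(b[190:300,250:370],None,fx=5,fy=5,interpolation=cv2.INTER_CUBIC)
cv2.imwrite("pics/t3.png",B[:,:,::-1])
s=observe();print(s["qpos"],s["ee_pos"])
```

```text
[-4.91969748e-01 -1.65972774e-01  1.73411874e+00  2.37428410e-04
  1.57336597e+00  9.88949719e-01] [ 0.49208312 -0.2347051   0.20887016]
```

View pics/s3.png

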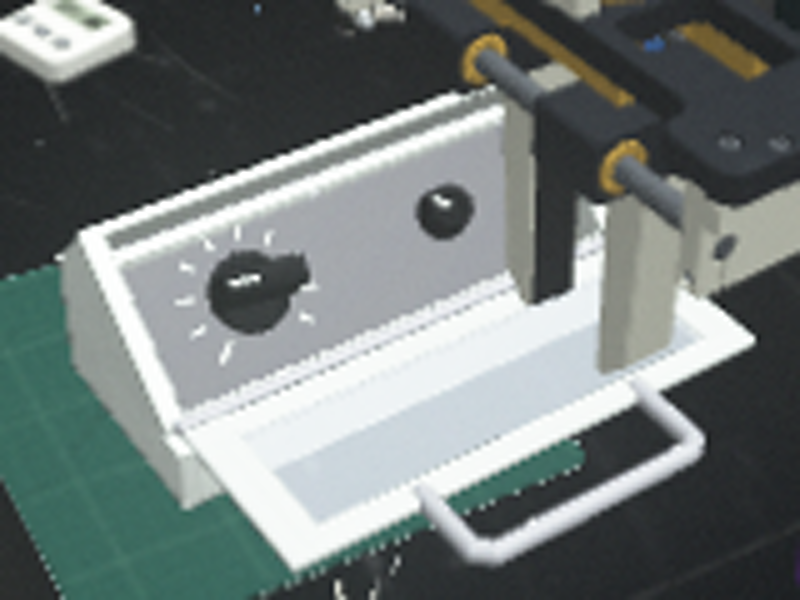

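View pics/t3.png

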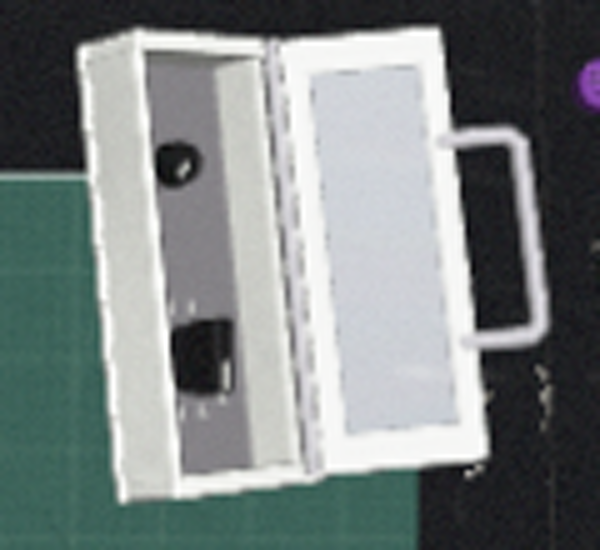

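The door is fully down. The scene crop shows the large knob at crop (250,290), i.e. about (230,248) in the full image, with its white pointer line at about (245,281). The top crop shows the pointer at (227,375). I'll measure the line in panel coordinates from both views.

```bash
cat >> h.py <<'E'
np.set_printoptions(precision=4,suppress=True)
yw=np.radians(5.2); xc=np.array([-np.sin(yw),np.cos(yw),0]); yc=np.array([-np.cos(yw),-np.sin(yw),0]); zc=np.array([0,0,1.])
H=np.array([.537,-.0425,.045]); c4,s4=np.cos(np.radians(40)),np.sin(np.radians(40))
up=xc*c4+zc*s4; nn=-xc*s4+zc*c4; right=-yc
def onpanel(n,u,v,h):  # h = height along nn over hinge axis plane -> (right,up)
    o,d=ray(n,u,v); t=(h-(o-H)@nn)/(d@nn); P=o+d*t-H; return np.array([P@right,P@up])*1000
E
python3 - <<'E'
from h import *
a=np.load("s3.npy");b=np.load("t3.npy")
K=H+.047*up-.050*right-.004*nn; print("K",K,proj("scene",K),proj("top",K))
def show(im,r0,r1,c0,c1):
    g=im[r0:r1,c0:c1].max(2); print(r0,c0); print(g)
ps=np.round(proj("scene",K)).astype(int);pt=np.round(proj("top",K)).astype(int)
show(a,ps[1]-12,ps[1]+14,ps[0]-13,ps[0]+16); show(b,pt[1]-11,pt[1]+12,pt[0]-10,pt[0]+12)
E
```

```text
K [ 0.4837 -0.0086  0.0721] [234.3503 245.1908] [297.5216 260.0627]
233 221
[[230 252 253 253 253 253 239 223 221 203 186 187 177 174 174 173 173 173
  172 175 174 175 173 172 172 171 174 174 174]
 [253 254 254 252 226 212 208 201 189 177 176 176 174 173 176 174 173 173
  173 175 173 172 173 174 173 174 173 173 172]
 [253 235 219 217 202 181 236 179 176 175 173 174 173 174 173 174 173 174
  173 174 174 173 174 173 174 173 172 172 172]
 [221 207 196 189 178 174 248 176 173 176 176 174 205 204 173 174 174 175
  174 173 173 173 173 174 174 173 173 171 172]
 [193 180 177 176 173 174 236 174 175 173 173 174 247 178 172 173 172 172
  173 175 175 173 172 174 173 173 172 173 170]
 [246 181 175 175 174 176 184 175 173 174 172 175 238 172 173 173 174 173
  174 174 173 172 174 175 173 172 171 171 172]
 [236 233 178 175 173 174 175 173 174 173 173 173 185 174 173 173 174 174
  174 175 173 175 174 173 171 173 170 172 171]
 [183 184 177 173 176 114 125 102 102  89 101 145 172 174 174 174 174 143
  176 147 174 173 173 172 173 173 173 171 173]
 [174 174 173 175 127  74  76  71  71  70  68  80 102 14
[... 3570 characters left out ...]
2 199 203 202 202 204 205 205
  219 230 186 154]
 [ 24  25  29  29  35  44 110 182  77 134 150 191 201 203 206 205 204 202
  214 232 200 136]
 [ 26  29  28  29  32  46 113 183  75 137 146 187 202 203 204 206 206 205
  212 229 209 126]
 [ 32  28  25  26  25  41  95 156  80 134 143 177 204 204 204 204 204 204
  212 234 225 123]
 [ 67  49  42  48  49  76 108  93 106 135 142 177 201 206 202 204 202 206
  212 230 224 121]
 [112  98  98 103 105 132 172 133 134 136 145 179 202 203 206 204 204 205
  207 227 226 128]
 [135 139 146 134 136 146 171 147 136 134 142 173 203 203 204 205 206 206
  207 225 228 148]
 [132 147 170 134 135 134 134 134 134 131 138 167 204 206 203 207 206 207
  206 223 231 172]]
```

Run:
```python
from h import *
for p,q in [((228.3,245.6),(294.8,264.7)),((225.3,246.2),(294.8,267.2)),((231.3,245),(294.8,262.2))]:
    P,e=two(p,q); d=P-H; print(P,e,"right,up,n",np.array([d@right,d@up,d@nn])*1000)
for h in (-.02,-.015,-.01,-.004):
    print(h,onpanel("scene",225.3,246.2,h),onpanel("scene",231.3,245,h),"|",onpanel("top",294.8,267.4,h),onpanel("top",294.8,262,h))
for nm,q in (("scene",[(241.3,243.5)]),("top",[(284.5,254),(296,253.5),(296,269)])):
    for k in q: print(nm,k,onpanel(nm,*k,-.004),onpanel(nm,*k,-.012))
# small-knob / panel corner check: top image panel edges
```

```text
[ 0.472  -0.0016  0.0705] 0.0007604384415501823 right,up,n [-61.0052  52.0991 -10.3754]
[ 0.4653 -0.0015  0.0714] 0.00034022859842816323 right,up,n [-67.6819  53.2321 -10.1689]
[ 0.4788 -0.0018  0.0697] 0.0012094736587457175 right,up,n [-54.2963  50.9587 -10.5745]
-0.02 [-63.913  54.614] [-50.0669  52.141 ] | [-68.2011  44.4396] [-54.0129  42.6358]
-0.015 [-65.7421  53.8888] [-51.9831  51.4313] | [-68.2794  48.9936] [-54.1803  47.2011]
-0.01 [-67.5711  53.1635] [-53.8993  50.7216] | [-68.3576  53.5476] [-54.3478  51.7664]
-0.004 [-69.7659  52.2932] [-56.1987  49.87  ] | [-68.4516  59.0123] [-54.5487  57.2448]
scene (241.3, 243.5) [-33.6519  44.7274] [-30.3543  45.81  ]
top (284.5, 254) [-32.4818  90.1214] [-31.9875  83.1542]
top (296, 253.5) [-32.6708  50.1958] [-32.1784  42.8189]
top (296, 269) [-72.8163  55.3391] [-72.7358  48.015 ]
```

The line triangulates to 10 mm below the hinge plane, on the knob's face. The pointer points left and about 11° up, so the knob is about 55° clockwise of off. I'll tilt the tool to the panel normal.

apply_moves(
  commands=[
    {"jaw": -0.27,"dx": 0,"dy": 0,"dz": 0,"rx": 10,"ry": 0,"rz": 0},
    {"jaw": -0.27,"dx": 0,"dy": 0,"dz": 0,"rx": 10,"ry": 0,"rz": 0},
    {"jaw": -0.27,"dx": 0,"dy": 0,"dz": 0,"rx": 10,"ry": 0,"rz": 0},
    {"jaw": -0.27,"dx": 0,"dy": 0,"dz": 0,"rx": 10,"ry": 0,"rz": 0},
    {"jaw": -0.27,"dx": 0,"dy": 0,"dz": 0,"rx": 0,"ry": 0,"rz": 5.5},
    {"jaw": -0.27,"dx": 0,"dy": 0,"dz": 0,"rx": 0,"ry": 0,"rz": 5.5},
    {"jaw": -0.27,"dx": 0,"dy": 0,"dz": 0,"rx": 0,"ry": 0,"rz": 0},
  ],
)

```text
clock: 11.38
ee_pos: [0.4925, -0.2339, 0.208]
eef_rot: [-0.339, 0.938, -0.047, -0.049]
contact_force: [-0.2, 0.1, -0.0]
grip_width: 0.367
grip_force: 0.0
```

```bash
cat >> h.py <<'E'
from scipy.spatial.transform import Rotation as Ro
K=H-.050*right+.0497*up-.0103*nn
def rel(target,Rt=None):
    s=observe(); q=s["eef_rot"]; R=Ro.from_quat([q[1],q[2],q[3],q[0]]); print("pos",s["ee_pos"],"q",s["qpos"],"F",s["contact_force"],"M",s["moment"])
    print("in tool",(R.inv().apply(target-s["ee_pos"])))
    if Rt is not None: print("rotvec deg",(R.inv()*Ro.from_matrix(Rt)).as_rotvec(degrees=True))
def knobR(deg): # tool x at deg clockwise from right
    a=np.radians(deg); x=np.cos(a)*right-np.sin(a)*up; z=-nn; return np.c_[x,np.cross(z,x),z]
E
python3 -c "
from h import *
rel(K+.06*nn,knobR(10.9))"
```

```text
pos [ 0.4925 -0.2339  0.208 ] q [-0.7355  0.1293  1.5599  0.4898  1.9616  1.0056] F [-0.245   0.0877 -0.0423] M [-0.242   0.0188 -0.0178]
in tool [-0.0049 -0.0883  0.1952]
rotvec deg [-0.0559  0.11   -0.0804]
```

apply_moves(
  commands=[
    {"jaw": -0.27,"dx": -0.001,"dy": -0.0177,"dz": 0.039,"rx": 0,"ry": 0,"rz": 0},
    {"jaw": -0.27,"dx": -0.001,"dy": -0.0177,"dz": 0.039,"rx": 0,"ry": 0,"rz": 0},
    {"jaw": -0.27,"dx": -0.001,"dy": -0.0177,"dz": 0.039,"rx": 0,"ry": 0,"rz": 0},
    {"jaw": -0.27,"dx": -0.001,"dy": -0.0177,"dz": 0.039,"rx": 0,"ry": 0,"rz": 0},
    {"jaw": -0.27,"dx": -0.001,"dy": -0.0177,"dz": 0.039,"rx": 0,"ry": 0,"rz": 0},
    {"jaw": -0.27,"dx": 0,"dy": 0,"dz": 0,"rx": 0,"ry": 0,"rz": 0},
    {"jaw": -0.27,"dx": 0,"dy": 0,"dz": 0,"rx": 0,"ry": 0,"rz": 0},
  ],
)

```text
clock: 12.25
ee_pos: [0.4868, -0.0417, 0.1164]
eef_rot: [-0.339, 0.939, -0.046, -0.048]
contact_force: [-0.4, -0.5, 0.6]
grip_width: 0.368
grip_force: 0.0
```

```bash
python3 -c "
from h import *
rel(K-.016*nn,knobR(10.9))"
```

```text
pos [ 0.4868 -0.0417  0.1164] q [-0.482  -0.0389  1.8884  0.5752  1.6955  1.1413] F [-0.3757 -0.5178  0.644 ] M [-0.2663 -0.0374  0.0324]
in tool [-0.      0.0002  0.0776]
rotvec deg [0.0202 0.0196 0.0229]
```

apply_moves(
  commands=[
    {"jaw": -0.27,"dx": 0,"dy": 0,"dz": 0.025,"rx": 0,"ry": 0,"rz": 0},
    {"jaw": -0.27,"dx": 0,"dy": 0,"dz": 0.025,"rx": 0,"ry": 0,"rz": 0},
    {"jaw": -0.27,"dx": 0,"dy": 0,"dz": 0.01,"rx": 0,"ry": 0,"rz": 0},
    {"jaw": -0.27,"dx": 0,"dy": 0,"dz": 0.01,"rx": 0,"ry": 0,"rz": 0},
    {"jaw": -0.27,"dx": 0,"dy": 0,"dz": 0.007,"rx": 0,"ry": 0,"rz": 0},
    {"jaw": -0.27,"dx": 0,"dy": 0,"dz": 0,"rx": 0,"ry": 0,"rz": 0},
  ],
)

```text
clock: 13.0
ee_pos: [0.4821, 0.0076, 0.0571]
eef_rot: [-0.339, 0.938, -0.047, -0.048]
contact_force: [-0.4, -0.9, -1.1]
grip_width: 0.367
grip_force: 0.0
```

No contact on the way in. Now I'll close on the knob bar.

apply_moves(
  commands=[
    {"jaw": -1,"dx": 0,"dy": 0,"dz": 0,"rx": 0,"ry": 0,"rz": 0},
    {"jaw": -1,"dx": 0,"dy": 0,"dz": 0,"rx": 0,"ry": 0,"rz": 0},
    {"jaw": -1,"dx": 0,"dy": 0,"dz": 0,"rx": 0,"ry": 0,"rz": 0},
    {"jaw": -1,"dx": 0,"dy": 0,"dz": 0,"rx": 0,"ry": 0,"rz": 0},
  ],
  grip_force=12,
)

```text
clock: 13.5
ee_pos: [0.4826, 0.0078, 0.0578]
eef_rot: [-0.339, 0.938, -0.047, -0.048]
contact_force: [3.0, 5.1, 3.6]
grip_width: 0.15
grip_force: 11.9
```

```bash
python3 -c "
from h import *
rel(K-.016*nn,knobR(10.9)); s=observe(); print(s['grip_width']*93,s['grip_force'])
print(np.array([right@s['contact_force'],up@s['contact_force'],nn@s['contact_force']]))"
```

```text
pos [0.4826 0.0078 0.0578] q [-0.4039 -0.0258  1.9806  0.6025  1.5664  1.1457] F [3.0484 5.0914 3.6455] M [ 0.778  -0.301  -0.2554]
in tool [-0.0002  0.0007  0.0008]
rotvec deg [-0.0522 -0.0498 -0.0544]
13.989447343371618 11.938567757606506
[ 3.4973  6.0158 -0.289 ]
```

apply_moves(
  commands=[
    {"jaw": -1,"dx": 0,"dy": -0.0007,"dz": 0,"rx": 0,"ry": 0,"rz": 0},
    {"jaw": -1,"dx": 0,"dy": 0,"dz": 0,"rx": 0,"ry": 0,"rz": -5},
    {"jaw": -1,"dx": 0,"dy": 0,"dz": 0,"rx": 0,"ry": 0,"rz": -5},
    {"jaw": -1,"dx": 0,"dy": 0,"dz": 0,"rx": 0,"ry": 0,"rz": -5},
    {"jaw": -1,"dx": 0,"dy": 0,"dz": 0,"rx": 0,"ry": 0,"rz": -5},
    {"jaw": -1,"dx": 0,"dy": 0,"dz": 0,"rx": 0,"ry": 0,"rz": -5},
    {"jaw": -1,"dx": 0,"dy": 0,"dz": 0,"rx": 0,"ry": 0,"rz": -5},
    {"jaw": -1,"dx": 0,"dy": 0,"dz": 0,"rx": 0,"ry": 0,"rz": -5},
    {"jaw": -1,"dx": 0,"dy": 0,"dz": 0,"rx": 0,"ry": 0,"rz": -5},
    {"jaw": -1,"dx": 0,"dy": 0,"dz": 0,"rx": 0,"ry": 0,"rz": -5},
    {"jaw": -1,"dx": 0,"dy": 0,"dz": 0,"rx": 0,"ry": 0,"rz": 0},
  ],
)

```text
clock: 14.88
ee_pos: [0.4825, 0.0082, 0.0582]
eef_rot: [-0.331, 0.885, 0.316, 0.086]
contact_force: [1.4, 2.8, 5.6]
grip_width: 0.152
grip_force: 12.0
```

```bash
cat >> h.py <<'E'
def kn(deg):
    rel(K-.016*nn,knobR(deg)); s=observe(); B=np.array([right,up,nn]); print(s['grip_width']*93,s['grip_force'],"F(r,u,n)",B@s['contact_force'],"M",B@s['moment'])
E
python3 -c "
from h import *
kn(10.9-45)"
```

```text
pos [0.4825 0.0082 0.0582] q [-0.403  -0.0266  1.9806  0.6024  1.5668  0.3602] F [1.4418 2.8141 5.5965] M [ 0.7566 -0.1891 -0.141 ]
in tool [-0.001   0.0009  0.0008]
rotvec deg [-0.0095 -0.0439  0.0152]
14.143057422062054 11.964905709028244 F(r,u,n) [1.6909 5.6441 2.5697] M [ 0.7364 -0.2874  0.0571]
```

apply_moves(
  commands=[
    {"jaw": -1,"dx": 0,"dy": 0,"dz": 0,"rx": 0,"ry": 0,"rz": -3},
    {"jaw": -1,"dx": 0,"dy": 0,"dz": 0,"rx": 0,"ry": 0,"rz": -3},
    {"jaw": -1,"dx": 0,"dy": 0,"dz": 0,"rx": 0,"ry": 0,"rz": -3},
    {"jaw": -1,"dx": 0,"dy": 0,"dz": 0,"rx": 0,"ry": 0,"rz": 0},
  ],
)

```text
clock: 15.38
ee_pos: [0.4824, 0.0083, 0.0582]
eef_rot: [-0.324, 0.857, 0.384, 0.111]
contact_force: [0.8, 3.2, 7.1]
grip_width: 0.148
grip_force: 12.0
```

```bash
python3 -c "
from h import *
kn(10.9-54)"
```

```text
pos [0.4824 0.0083 0.0582] q [-0.4031 -0.0267  1.9807  0.6025  1.5671  0.2037] F [0.7669 3.169  7.1088] M [ 0.9006 -0.0717  0.0018]
in tool [-0.0011  0.0008  0.0008]
rotvec deg [-0.0161 -0.0444 -0.0186]
13.797163380990929 11.96555346250534 F(r,u,n) [1.051  6.9338 3.4617] M [ 0.8904 -0.1161  0.0997]
```

apply_moves(
  commands=[
    {"jaw": -1,"dx": 0,"dy": 0,"dz": 0,"rx": 0,"ry": 0,"rz": -2},
    {"jaw": -1,"dx": 0,"dy": 0,"dz": 0,"rx": 0,"ry": 0,"rz": -2},
    {"jaw": -1,"dx": 0,"dy": 0,"dz": 0,"rx": 0,"ry": 0,"rz": 0},
  ],
)

```text
clock: 15.75
ee_pos: [0.4823, 0.0083, 0.0582]
eef_rot: [-0.32, 0.844, 0.414, 0.122]
contact_force: [-0.8, 3.2, 7.3]
grip_width: 0.149
grip_force: 12.2
```

```bash
python3 -c "
from h import *
kn(10.9-58)"
```

```text
pos [0.4823 0.0083 0.0582] q [-0.4031 -0.0266  1.9808  0.6024  1.5672  0.1343] F [-0.8323  3.204   7.3467] M [ 0.8663  0.1724 -0.1413]
in tool [-0.001   0.0008  0.0007]
rotvec deg [-0.0272 -0.0383 -0.0525]
13.880508363679633 12.220699936151505 F(r,u,n) [-0.5385  7.2245  3.5283] M [ 0.8783 -0.0194 -0.1681]
```

apply_moves(
  commands=[
    {"jaw": -1,"dx": 0,"dy": 0,"dz": 0,"rx": 0,"ry": 0,"rz": -2},
    {"jaw": -1,"dx": 0,"dy": 0,"dz": 0,"rx": 0,"ry": 0,"rz": -2},
    {"jaw": -1,"dx": 0,"dy": 0,"dz": 0,"rx": 0,"ry": 0,"rz": 0},
  ],
  grip_force=16,
)

```text
clock: 16.12
ee_pos: [0.4822, 0.0082, 0.058]
eef_rot: [-0.315, 0.829, 0.443, 0.133]
contact_force: [-1.7, 1.9, 5.8]
grip_width: 0.157
grip_force: 16.7
```

```bash
python3 -c "
from h import *
kn(10.9-62)"
```

```text
pos [0.4822 0.0082 0.058 ] q [-0.4032 -0.0266  1.9809  0.6019  1.5672  0.0646] F [-1.7195  1.9447  5.8308] M [ 0.5794  0.3394 -0.1418]
in tool [-0.0009  0.0007  0.0006]
rotvec deg [-0.0278 -0.0176 -0.0666]
14.639492727487449 16.706742234528065 F(r,u,n) [-1.5361  5.351   3.1216] M [ 0.6078  0.1275 -0.2921]
```

The torque rose and the pads are starting to slip about 5° past nominal off, so the stop is reached. I'll release, back out along the axis and check.

apply_moves(
  commands=[
    {"jaw": -0.4,"dx": 0,"dy": 0,"dz": 0,"rx": 0,"ry": 0,"rz": 0},
    {"jaw": -0.4,"dx": 0,"dy": 0,"dz": 0,"rx": 0,"ry": 0,"rz": 0},
    {"jaw": -0.4,"dx": 0,"dy": 0,"dz": -0.02,"rx": 0,"ry": 0,"rz": 0},
    {"jaw": -0.4,"dx": 0,"dy": 0,"dz": -0.04,"rx": 0,"ry": 0,"rz": 0},
    {"jaw": -0.4,"dx": 0,"dy": 0.018,"dz": -0.05,"rx": 0,"ry": 0,"rz": 10},
    {"jaw": -0.4,"dx": 0,"dy": 0.018,"dz": -0.05,"rx": 0,"ry": 0,"rz": 10},
    {"jaw": -0.4,"dx": 0,"dy": 0.018,"dz": -0.04,"rx": 0,"ry": 0,"rz": 10},
    {"jaw": -0.4,"dx": 0,"dy": 0.018,"dz": -0.04,"rx": 0,"ry": 0,"rz": 10},
    {"jaw": -0.4,"dx": 0,"dy": 0.018,"dz": 0,"rx": 0,"ry": 0,"rz": 10},
    {"jaw": -0.4,"dx": 0,"dy": 0,"dz": 0,"rx": 0,"ry": 0,"rz": 1},
  ],
)

```text
clock: 17.38
ee_pos: [0.5459, -0.1998, 0.1932]
eef_rot: [-0.342, 0.939, 0.042, -0.016]
contact_force: [0.2, 0.2, -0.2]
grip_width: 0.299
grip_force: 0.0
```

Run:
```python
from h import *
a=read_camera("scene"); b=read_camera("top"); np.save("s4.npy",a);np.save("t4.npy",b)
A=cv2.resize(a[190:310,180:340],None,fx=5,fy=5,interpolation=cv2.INTER_CUBIC)
cv2.imwrite("pics/s4.png",A[:,:,::-1])
rel(np.array([.5465,-.1694,.12]),np.c_[right,-xc,-zc])
```

```text
pos [ 0.5459 -0.1985  0.1938] q [-0.6451  0.1803  1.526   0.5279  1.901   0.8859] F [ 0.7519 -0.4309 -0.5703] M [-0.2535 -0.0144 -0.0376]
in tool [0.0032 0.0253 0.0751]
rotvec deg [-40.0137  -0.0529   0.1663]
```

View pics/s4.png

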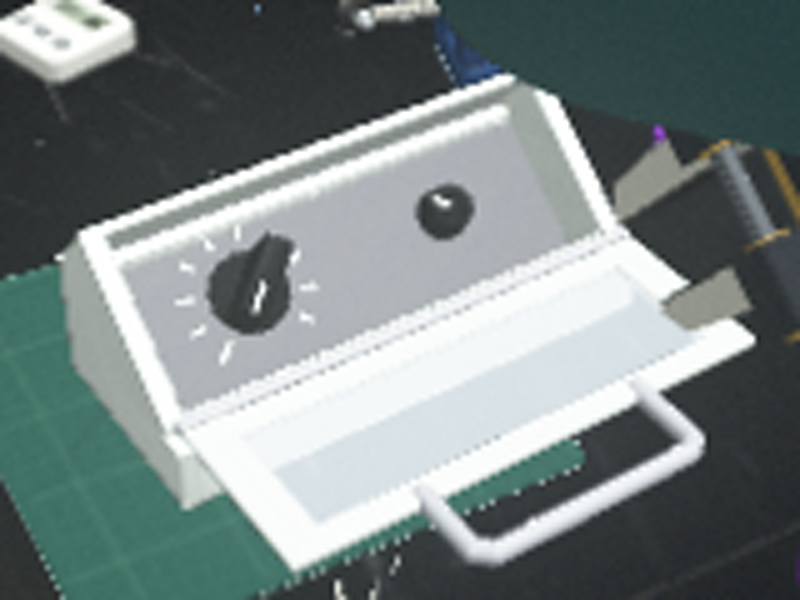

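The scene crop shows the pointer line now running from (262,283) to (256,311), down-left towards the thick off tick at (226,353). The door is still down and the small knob is unchanged. I'll check the angle numerically and turn the tool upright.

Run:
```python
from h import *
a=np.load("s4.npy"); g=a[243:256,222:240].max(2).astype(float)
m=(g>105)&(np.arange(222,240)[None,:]<236); lab=cv2.connectedComponents(m.astype(np.uint8))
n,l,st,ce=cv2.connectedComponentsWithStats(m.astype(np.uint8)); print(st,ce)
ys,xs=np.nonzero(m); pts=[]
k=[i for i in range(1,n) if st[i,4]>=4 and np.hypot(*(ce[i]-[9.5,6]))<4][0]
ys,xs=np.nonzero(l==k); w=g[ys,xs]-60
P=np.array([onpanel("scene",x+222,y+243,-.0103) for x,y in zip(xs,ys)])
c=np.average(P,axis=0,weights=w); C=np.cov(P.T,aweights=w); e=np.linalg.eigh(C)[1][:,1]; print("centre",c,"dir deg",np.degrees(np.arctan2(e[1],e[0]))," from axis",np.degrees(np.arctan2(*(c-[-50,49.7])[::-1])))
```

```text
[[  0   0  18  13 206]
 [  0   0   1   2   2]
 [  8   3   4   7  12]
 [  0   8   4   5  11]
 [ 12  11   2   2   3]] [[ 8.8786  5.7087]
 [ 0.      0.5   ]
 [ 9.3333  6.1667]
 [ 0.9091 10.7273]
 [12.6667 11.6667]]
centre [-57.4081  42.5778] dir deg 46.90298491946291  from axis -136.1272262420533
```

apply_moves(
  commands=[
    {"jaw": -0.5,"dx": 0,"dy": 0,"dz": 0,"rx": -10,"ry": 0,"rz": 0},
    {"jaw": -0.5,"dx": 0,"dy": 0,"dz": 0,"rx": -10,"ry": 0,"rz": 0},
    {"jaw": -0.5,"dx": 0,"dy": 0,"dz": 0,"rx": -10,"ry": 0,"rz": 0},
    {"jaw": -0.5,"dx": 0,"dy": 0,"dz": 0,"rx": -10,"ry": 0,"rz": 0},
    {"jaw": -0.5,"dx": 0,"dy": 0,"dz": 0,"rx": 0,"ry": 0,"rz": 0},
  ],
)

```text
clock: 18.1
ee_pos: [0.5461, -0.1962, 0.195]
eef_rot: [0.001, 0.999, 0.049, 0.001]
contact_force: [0.4, -0.5, 1.3]
grip_width: 0.25
grip_force: 0.0
```

```bash
python3 -c "
from h import *
rel(np.array([.5465,-.1683,.031]),np.c_[right,-xc,-zc])"
```

```text
pos [ 0.5461 -0.1962  0.195 ] q [-0.3887 -0.0849  1.683  -0.0004  1.5408  1.085 ] F [ 0.4029 -0.4691  1.2797] M [0.042  0.0362 0.0257]
in tool [ 0.0028 -0.028   0.164 ]
rotvec deg [ 0.0924 -0.1256  0.3623]
```

The pointer is at 224–227° against 225° nominal, so the knob is off. Now I'll grip the door bar again.

apply_moves(
  commands=[
    {"jaw": -0.5,"dx": 0,"dy": -0.0285,"dz": 0.03,"rx": 0,"ry": 0,"rz": 0},
    {"jaw": -0.5,"dx": 0,"dy": 0,"dz": 0.05,"rx": 0,"ry": 0,"rz": 0},
    {"jaw": -0.5,"dx": 0,"dy": 0,"dz": 0.03,"rx": 0,"ry": 0,"rz": 0},
    {"jaw": -0.5,"dx": 0,"dy": 0,"dz": 0,"rx": 0,"ry": 0,"rz": 0},
    {"jaw": -0.5,"dx": 0,"dy": 0,"dz": 0.02,"rx": 0,"ry": 0,"rz": 0},
    {"jaw": -0.5,"dx": 0,"dy": 0,"dz": 0.02,"rx": 0,"ry": 0,"rz": 0},
    {"jaw": -0.5,"dx": 0,"dy": 0,"dz": 0.014,"rx": 0,"ry": 0,"rz": 0},
    {"jaw": -0.5,"dx": 0,"dy": 0,"dz": 0,"rx": 0,"ry": 0,"rz": 0},
    {"jaw": -1,"dx": 0,"dy": 0,"dz": 0,"rx": 0,"ry": 0,"rz": 0},
    {"jaw": -1,"dx": 0,"dy": 0,"dz": 0,"rx": 0,"ry": 0,"rz": 0},
    {"jaw": -1,"dx": 0,"dy": 0,"dz": 0,"rx": 0,"ry": 0,"rz": 0},
  ],
  grip_force=10,
)

```text
clock: 19.48
ee_pos: [0.5437, -0.1681, 0.0299]
eef_rot: [-0.002, 0.999, 0.046, 0.0]
contact_force: [-1.6, 19.9, 3.3]
grip_width: 0.11
grip_force: 10.0
```

apply_moves(
  commands=[
    {"jaw": -1,"dx": 0,"dy": -0.0022,"dz": 0,"rx": 0,"ry": 0,"rz": 0},
    {"jaw": -1,"dx": 0,"dy": -0.0005,"dz": -0.0113,"rx": 0,"ry": 0,"rz": 0},
    {"jaw": -1,"dx": 0,"dy": -0.0015,"dz": -0.0112,"rx": 0,"ry": 0,"rz": 0},
    {"jaw": -1,"dx": 0,"dy": -0.0025,"dz": -0.0111,"rx": 0,"ry": 0,"rz": 0},
    {"jaw": -1,"dx": 0,"dy": -0.0034,"dz": -0.0108,"rx": 0,"ry": 0,"rz": 0},
    {"jaw": -1,"dx": 0,"dy": -0.0043,"dz": -0.0105,"rx": 0,"ry": 0,"rz": 0},
    {"jaw": -1,"dx": 0,"dy": -0.0052,"dz": -0.0101,"rx": 0,"ry": 0,"rz": 0},
    {"jaw": -1,"dx": 0,"dy": -0.0061,"dz": -0.0096,"rx": 0,"ry": 0,"rz": 0},
    {"jaw": -1,"dx": 0,"dy": -0.0069,"dz": -0.009,"rx": 0,"ry": 0,"rz": 0},
  ],
)

```text
clock: 20.6
ee_pos: [0.5409, -0.1385, 0.1145]
eef_rot: [0.001, 0.999, 0.045, 0.001]
contact_force: [1.0, -9.1, 4.4]
grip_width: 0.104
grip_force: 10.0
```

apply_moves(
  commands=[
    {"jaw": -1,"dx": 0,"dy": -0.0077,"dz": -0.0084,"rx": 0,"ry": 0,"rz": 0},
    {"jaw": -1,"dx": 0,"dy": -0.0084,"dz": -0.0077,"rx": 0,"ry": 0,"rz": 0},
    {"jaw": -1,"dx": 0,"dy": -0.009,"dz": -0.0069,"rx": 0,"ry": 0,"rz": 0},
    {"jaw": -1,"dx": 0,"dy": -0.0096,"dz": -0.0061,"rx": 0,"ry": 0,"rz": 0},
    {"jaw": -1,"dx": 0,"dy": -0.0101,"dz": -0.0052,"rx": 0,"ry": 0,"rz": 0},
    {"jaw": -1,"dx": 0,"dy": -0.0105,"dz": -0.0043,"rx": 0,"ry": 0,"rz": 0},
    {"jaw": -1,"dx": 0,"dy": -0.0108,"dz": -0.0034,"rx": 0,"ry": 0,"rz": 0},
    {"jaw": -1,"dx": 0,"dy": -0.0111,"dz": -0.0025,"rx": 0,"ry": 0,"rz": 0},
    {"jaw": -1,"dx": 0,"dy": -0.0112,"dz": -0.0015,"rx": 0,"ry": 0,"rz": 0},
    {"jaw": -1,"dx": 0,"dy": -0.0113,"dz": -0.0005,"rx": 0,"ry": 0,"rz": 0},
  ],
)

```text
clock: 21.85
ee_pos: [0.5316, -0.0376, 0.1596]
eef_rot: [-0.0, 0.999, 0.045, 0.0]
contact_force: [3.3, -1.8, 2.9]
grip_width: 0.105
grip_force: 10.0
```

apply_moves(
  commands=[
    {"jaw": -1,"dx": 0,"dy": -0.0113,"dz": 0.0005,"rx": 0,"ry": 0,"rz": 0},
    {"jaw": -1,"dx": 0,"dy": -0.0112,"dz": 0.0015,"rx": 0,"ry": 0,"rz": 0},
    {"jaw": -1,"dx": 0,"dy": -0.0111,"dz": 0.0025,"rx": 0,"ry": 0,"rz": 0},
    {"jaw": -1,"dx": 0,"dy": -0.0108,"dz": 0.0034,"rx": 0,"ry": 0,"rz": 0},
    {"jaw": -1,"dx": 0,"dy": -0.0105,"dz": 0.0043,"rx": 0,"ry": 0,"rz": 0},
    {"jaw": -1,"dx": 0,"dy": -0.0101,"dz": 0.0052,"rx": 0,"ry": 0,"rz": 0},
    {"jaw": -1,"dx": 0,"dy": -0.0096,"dz": 0.0061,"rx": 0,"ry": 0,"rz": 0},
    {"jaw": -1,"dx": 0,"dy": 0,"dz": 0,"rx": 0,"ry": 0,"rz": 0},
  ],
)

```text
clock: 22.85
ee_pos: [0.5246, 0.0367, 0.1353]
eef_rot: [-0.0, 0.999, 0.046, -0.0]
contact_force: [1.6, 1.0, -0.8]
grip_width: 0.099
grip_force: 10.0
```

apply_moves(
  commands=[
    {"jaw": -1,"dx": 0,"dy": -0.0023,"dz": 0.0018,"rx": 0,"ry": 0,"rz": 0},
    {"jaw": -1,"dx": 0,"dy": -0.0023,"dz": 0.0018,"rx": 0,"ry": 0,"rz": 0},
    {"jaw": -1,"dx": 0,"dy": -0.0022,"dz": 0.0019,"rx": 0,"ry": 0,"rz": 0},
    {"jaw": -1,"dx": 0,"dy": -0.0021,"dz": 0.0019,"rx": 0,"ry": 0,"rz": 0},
    {"jaw": -1,"dx": 0,"dy": -0.002,"dz": 0.002,"rx": 0,"ry": 0,"rz": 0},
    {"jaw": -1,"dx": 0,"dy": -0.002,"dz": 0.002,"rx": 0,"ry": 0,"rz": 0},
    {"jaw": -1,"dx": 0,"dy": -0.0019,"dz": 0.002,"rx": 0,"ry": 0,"rz": 0},
    {"jaw": -1,"dx": 0,"dy": -0.0018,"dz": 0.002,"rx": 0,"ry": 0,"rz": 0},
    {"jaw": -1,"dx": 0,"dy": -0.0017,"dz": 0.002,"rx": 0,"ry": 0,"rz": 0},
    {"jaw": -1,"dx": 0,"dy": 0,"dz": 0,"rx": 0,"ry": 0,"rz": 0},
  ],
)

```text
clock: 24.1
ee_pos: [0.5231, 0.0549, 0.1186]
eef_rot: [-0.001, 0.999, 0.046, -0.0]
contact_force: [-3.4, 8.2, 4.8]
grip_width: 0.106
grip_force: 10.0
```

Nearly shut. I'll release, then press the bar down gently from above with closed fingers.

apply_moves(
  commands=[
    {"jaw": -0.5,"dx": 0,"dy": 0,"dz": 0,"rx": 0,"ry": 0,"rz": 0},
    {"jaw": -0.5,"dx": 0,"dy": 0,"dz": 0,"rx": 0,"ry": 0,"rz": 0},
    {"jaw": -0.5,"dx": 0,"dy": 0,"dz": -0.025,"rx": 0,"ry": 0,"rz": 0},
    {"jaw": -0.5,"dx": 0,"dy": 0,"dz": -0.01,"rx": 0,"ry": 0,"rz": 0},
    {"jaw": -1,"dx": 0,"dy": -0.003,"dz": 0,"rx": 0,"ry": 0,"rz": 0},
    {"jaw": -1,"dx": 0,"dy": 0,"dz": 0,"rx": 0,"ry": 0,"rz": 0},
    {"jaw": -1,"dx": 0,"dy": 0,"dz": 0,"rx": 0,"ry": 0,"rz": 0},
    {"jaw": -1,"dx": 0,"dy": 0,"dz": 0.008,"rx": 0,"ry": 0,"rz": 0},
    {"jaw": -1,"dx": 0,"dy": 0,"dz": 0.003,"rx": 0,"ry": 0,"rz": 0},
    {"jaw": -1,"dx": 0,"dy": 0,"dz": 0.002,"rx": 0,"ry": 0,"rz": 0},
    {"jaw": -1,"dx": 0,"dy": 0,"dz": 0,"rx": 0,"ry": 0,"rz": 0},
  ],
)

```text
clock: 25.48
ee_pos: [0.5229, 0.0571, 0.1405]
eef_rot: [-0.0, 0.999, 0.045, -0.0]
contact_force: [-0.9, -0.6, -0.2]
grip_width: 0.003
grip_force: 0.0
```

apply_moves(
  commands=[
    {"jaw": -1,"dx": 0,"dy": 0,"dz": 0.0015,"rx": 0,"ry": 0,"rz": 0},
    {"jaw": -1,"dx": 0,"dy": 0,"dz": 0.0015,"rx": 0,"ry": 0,"rz": 0},
    {"jaw": -1,"dx": 0,"dy": 0,"dz": 0.0015,"rx": 0,"ry": 0,"rz": 0},
    {"jaw": -1,"dx": 0,"dy": 0,"dz": 0.0015,"rx": 0,"ry": 0,"rz": 0},
    {"jaw": -1,"dx": 0,"dy": 0,"dz": 0.001,"rx": 0,"ry": 0,"rz": 0},
    {"jaw": -1,"dx": 0,"dy": 0,"dz": 0,"rx": 0,"ry": 0,"rz": 0},
  ],
)

```text
clock: 26.22
ee_pos: [0.5229, 0.0571, 0.1337]
eef_rot: [0.0, 0.999, 0.045, 0.0]
contact_force: [-0.4, 1.6, 3.5]
grip_width: 0.006
grip_force: 2.2
```

apply_moves(
  commands=[
    {"jaw": -1,"dx": 0,"dy": 0,"dz": 0.001,"rx": 0,"ry": 0,"rz": 0},
    {"jaw": -1,"dx": 0,"dy": 0,"dz": 0.0005,"rx": 0,"ry": 0,"rz": 0},
    {"jaw": -1,"dx": 0,"dy": 0,"dz": 0,"rx": 0,"ry": 0,"rz": 0},
  ],
)

```text
clock: 26.6
ee_pos: [0.5231, 0.0571, 0.1334]
eef_rot: [-0.0, 0.999, 0.045, 0.0]
contact_force: [-6.7, 1.9, 17.1]
grip_width: 0.006
grip_force: 8.1
```

The bar sits at z = 0.1334 (expected 0.1336) and is firm, so the door is shut. I'll retreat and compare with the first picture.

apply_moves(
  commands=[
    {"jaw": -1,"dx": 0,"dy": 0,"dz": -0.01,"rx": 0,"ry": 0,"rz": 0},
    {"jaw": -1,"dx": 0,"dy": 0,"dz": -0.04,"rx": 0,"ry": 0,"rz": 0},
    {"jaw": -1,"dx": 0,"dy": 0,"dz": -0.05,"rx": 0,"ry": 0,"rz": 0},
    {"jaw": -1,"dx": 0,"dy": 0,"dz": -0.04,"rx": 0,"ry": 0,"rz": 0},
    {"jaw": -1,"dx": -0.03,"dy": 0.05,"dz": 0,"rx": 0,"ry": 0,"rz": 0},
    {"jaw": -1,"dx": -0.03,"dy": 0.05,"dz": 0,"rx": 0,"ry": 0,"rz": 0},
    {"jaw": -1,"dx": -0.03,"dy": 0.05,"dz": 0,"rx": 0,"ry": 0,"rz": 0},
    {"jaw": -1,"dx": 0,"dy": 0.05,"dz": 0,"rx": 0,"ry": 0,"rz": 0},
    {"jaw": -1,"dx": 0,"dy": 0.05,"dz": 0,"rx": 0,"ry": 0,"rz": 0},
    {"jaw": -1,"dx": 0,"dy": 0,"dz": 0,"rx": 0,"ry": 0,"rz": 0},
  ],
)

```text
clock: 27.85
ee_pos: [0.4555, -0.2026, 0.2714]
eef_rot: [-0.0, 0.999, 0.044, -0.001]
contact_force: [0.4, 0.0, -0.8]
grip_width: 0.005
grip_force: 0.0
```

Run:
```python
from h import *
out=[]
for n,(r,c) in (("scene",(170,170)),("top",(170,150))):
    im=read_camera(n); o=np.load(n+".npy"); w=200 
    out.append(np.vstack([o[r:r+140,c:c+w],im[r:r+140,c:c+w]]))
A=cv2.resize(np.hstack(out),None,fx=2,fy=2,interpolation=cv2.INTER_CUBIC)
cv2.imwrite("pics/f.png",A[:,:,::-1]); print(observe()["ee_pos"])
```

```text
[ 0.4557 -0.2001  0.2718]
```

View pics/f.png

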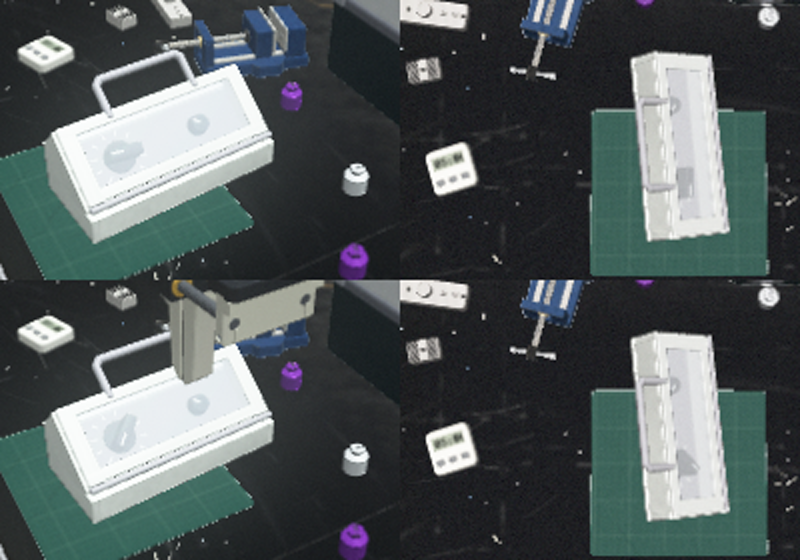

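The before and after views match. The bow is back at (146,340) in the lower half, the timer and weight have not moved, and the large knob points to off. I'll hand it in.

```bash
python3 -c "
from station import *
print(close_job())"
```

```text
the job is handed in; nothing more can be done
None
```

The job is handed in at about 28 s: the door was pulled fully down, the large knob turned to its off stop, and the door pressed gently shut; the small knob, timer and weight look unmoved in the before and after pictures.

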